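# Hang a test-tile carrier on the drying conveyor

### The arm

A 6-joint arm with a two-finger parallel gripper is mounted at the origin on the work surface. World frame = base frame: x ahead of the robot, y to its left, z up, the work surface at z = 0. Lengths are in mm, angles in rad, forces in N, time in s.
With the tool pointing down it reaches from about 350 to 875 mm from the base axis. Payload 4.2 kg.
Tool frame: the origin (TCP) lies between the finger pads; the fingertips stand 25 mm ahead of it and the grasp point (between the pads) lies 6 mm ahead of it; z points along the fingers, y is the line along which they close (so a half turn about z gives the same grasp; the last joint's range is limited). The gripper opens to 85 mm and grips with 20 to 120 N. Pads are 22 mm wide; open, the fingers measure 114 mm over their backs; the gripper's body (76 mm by 85 mm) begins 54 mm behind the grasp point. The pads swing forward as they close: fully open they stand 13 mm farther back than shut.
Start: joints at [1.366, 0.385, 0.008, 0, -1.194, -0.259], TCP at [279.56, 558.968, 256.312] pointing down, gripper open.
Joint ranges: [-3.14, 3.14], [-1.21, 2.06], [-1.07, 1.41], [-3.16, 2.05], [-2.99, -0.16], [-3.1, 3.1]. Speed limits (rad/s): [2.79, 2.79, 3.14, 3.14, 3.14, 3.14].

### API

Orientations are given as a unit quaternion [x, y, z, w].
In Python, from bench import arm gives the robot as it stands.
- The arm moves only by the shell command python3 -m pendant 'ROWS'. ROWS is JSON, a list of rows, each a list of 7 numbers: the shift along the tool's x, y, z in m, then the turn, a rotation vector about the tool's x, y, z in degrees, then the finger opening in m, from 0 to 0.0854. In form: [[x, y, z, wx, wy, wz, fingers], ...]. A call has 1 to 12 rows; each row shifts and turns the commanded pose from where the row before left it, along the tool's axes as they then stand; what a row does not reach is not made up. A row lasts 1/10 s, in which the tool goes at most 50 mm and 8.59 degrees, less where a joint would pass 70% of its speed; a pose out of reach is approached as far as the arm can. A call is refused whole if a number of a shift passes 0.05 or a number of a turn 8.59, either way. A call with a gripper value outside its range is refused whole. The fingers move at their own pace and stop on an object; the grip force is fixed at half the most. Time passes only in rows, so rows that do not move let the fingers close. It gives the time, the measured TCP pose, the force, the opening and the grip force at its end, in the units of the state.
- arm.read_state(): the state, without advancing time (a new reading comes with each control period).
- arm.get_image(name): name is "side" or "top"; returns a dict with "image" (480x640x3 uint8, red, green, blue), "fx", "fy", "cx", "cy" (pixels), "k1" (the pictures are not rectified: a ray, as slopes to the right and down, at radius r is drawn at 1 + k1 r^2 times it, then the intrinsics apply), "xyz" and "rotation" of the camera in the world. Camera axes: x right, y down, z forward; pixel columns grow to the right and rows downward; lengths in mm; the calibration is good to about 2 mm. A picture is of the moment at which its call begins. There is no depth.
- arm.job_done(): hands the job in; it is judged then, once.
The state is a dict: "clock": time; "joints": joint angles; "joint_vel": joint speeds; "joint_efforts": joint torques, N m; "position": TCP position; "ee_rot": TCP orientation; "contact_force": force on the tool from outside, world axes, zero at the start; "wrist_torque": the same for the moment, N m; "gripper_width": finger opening in mm; "grasp_force": force on a finger pad.
Only numpy, scipy, OpenCV 4.12 (cv2) and the standard library are available. Lean on these libraries where they do the work, as an engineer would, in place of code of your own. Each camera call takes 0.05 s, during which the arm holds its last target. There are 200 camera calls.

### The job

Take the carrier with the blue tile and blue grip tab off the green waiting rack and hang it on the drying conveyor: lift its hook over the rail's yellow-topped lip, tile on the robot's side, lower it into the channel behind, and feel along the channel with it until the hook drops fully home into the one drive pocket in the channel floor; then let go. Be gentle: the carrier must never be pressed or knocked against the conveyor with more than about 30 N (3 kg). Leave the other carrier and everything else where it is.

Things in the scene. Friction and masses are not known exactly. Their poses are not given: they have to be found in the camera images.
- blue_carrier: Steel carrier with a blue test tile; 0.3 to 0.5 kg, balanced under its grip tab. Origin: centre of the underside of the hook's tongue, which is 8 (x) x 24 (y) mm, 30 mm tall, pointing down. x from the tile to the tongue, y along the width, z up. Starts hanging on the rack beside the brown one, left or right: tongue behind the rack's wall, plate before it, leaning up to 4 degrees.
- blue_carrier_tab (a point): Place to grip the blue carrier, inside its blue upright grip tab, 24 (x) x 12 (y) mm; fingers close across the 12 mm (carrier y). The tab spans z 40 to 85 mm over the carrier's origin, centred at x = -24 mm; this point is at z = 70 mm. The tab stands on a bridge, 30 mm wide, z 30 to 40 mm, x -40 to +4 mm, which joins plate and tongue.
- blue_carrier_tile (a point): Middle of the blue tile's front face (tile 76 x 80 x 8 mm), at x = -30, z = -30 mm of the carrier. The tile sits on the carrier's hanging plate, 80 mm wide, z -75 to +40 mm, its back face at x = -18 mm, so a 14 mm gap between plate and tongue takes the lip.
- rail: Drying conveyor, 520 mm long. Origin: on the table under the channel's middle; y along the channel, x from the lip (robot's side) to the back, z up. Channel 14 mm wide (x -7 to +7), open from y = -150 to +150 mm between grey heads 215 mm high. Its back wall is 8 mm thick, top at z = 194 mm. A hung carrier has its tongue in the channel, its plate and tile before the lip.
- rail_lip (a point): Middle of the top edge of the conveyor's anti-jump lip, painted yellow: 8 mm thick (rail x -15 to -7 mm), top at z = 200 mm. The flat wall under it reaches down to z = 80 mm.
- rail_floor (a point): Middle of the open channel, at floor level, z = 184 mm. The floor is a dark strip with one pocket (yellow bottom): 32 mm long along y, full channel width, square edged, 10 mm deep (bottom z = 174 mm). It is NOT at this point: its middle is anywhere from rail y = -50 to +50 mm, different each time, with no reading; feel for it with the hook or see it from above. It does not move when pushed.
- rack: Green waiting rack, 250 mm long. Origin on the table; axes like the conveyor's. Front wall 11 mm thick (x -16.5 to -5.5 mm), top z = 103 mm; behind it a ledge at z = 95 mm on which the tongues stand, so a carrier comes free when lifted 8 mm. The carriers hang at y = -65 and +65 mm, square to the rack.
- brown_carrier: Carrier of the same make and size as the blue one, with a brown terracotta tile and an orange grip tab, hanging on the rack. To be left there.
- tub: Pink open plastic tub, 150 x 110 x 60 mm, origin under its centre. Bystander.
- beaker: White plastic beaker, 70 mm across, 90 mm high, origin under its centre. Bystander.
- jar: Clear jar with blue cap, 72 mm across, 75 mm high, origin under its centre. Bystander.
- brush: Glaze brush lying on the table, 190 mm long. Bystander.
- rib: Wooden potter's rib, 90 x 50 x 6 mm, lying flat. Bystander.
- squeeze_bottle: White bottle with red cap, 56 mm across, 140 mm high, origin under its centre. Bystander.
- saucer: Terracotta saucer, 110 mm across, 20 mm high. Bystander.

How it is judged (in metres and radians):
On the way, in this order (a step that is already met when the one before it is completed fails the run):
1. the blue carrier is lifted off the rack until its hook is above the conveyor's lip (height (world z) of blue_carrier above 0.205 m), for 0.1 s.
2. its hook has passed over the lip and is down in the channel behind it, the tile before the lip (x of blue_carrier in the frame of rail between -0.008 and 0.008 m and y of blue_carrier in the frame of rail between -0.14 and 0.14 m and z of blue_carrier in the frame of rail below 0.193 m and x of blue_carrier_tile in the frame of rail below -0.015 m), for 0.2 s.
At the end, for the whole second after the job is handed in: The blue carrier hangs at rest on the conveyor, its hook home in the drive pocket (tongue's underside less than 178 mm above the table, i.e. within 4 mm of the pocket's bottom, and in the channel within 8 mm of its middle plane), tile before the lip, leaning less than 8 degrees, let go (x of blue_carrier in the frame of rail between -0.008 and 0.008 m and y of blue_carrier in the frame of rail between -0.14 and 0.14 m and z of blue_carrier in the frame of rail below 0.178 m and x of blue_carrier_tile in the frame of rail below -0.015 m and angle between blue_carrier's own z axis and vertical below 0.14 rad and linear speed of blue_carrier below 0.02 m/s and angular speed of blue_carrier below 0.15 rad/s and contact force between blue_carrier and the fingers below 0.1 N and contact force between blue_carrier and rail above 1 N); the robot touches nothing.
It fails at once if the carrier is pressed or knocked against the conveyor with more than 35 N (contact force between blue_carrier and rail above 35 N).
It fails at once if the brown carrier is disturbed (moved over 25 mm) (distance of brown_carrier from where it was at the start of the episode above 0.025 m).
It fails at once if a thing on the table is disturbed (moved over 25 mm) (distance of any of tub, beaker, jar, brush, rib, squeeze_bottle, saucer from where it was at the start of the episode above 0.025 m).
It also fails if it takes over 64 s, if anything falls off the work surface, if the arm or the gripper's body presses on something with over 40 N, if the wrist force passes 120 N, or if a joint passes its speed limit or range.

## Working session

There is one attempt and no reset: what is moved stays moved. The work goes in short steps, Python scripts to look and compute and a shell command to move; the robot and the scene stay as the last step left them, time stands still between calls to the robot, and variables do not carry over. Pictures are saved under pics/ and viewed, at most 10 in all, crops included, and the job is handed in when it is done.

```bash
mkdir -p pics; ls; python3 - <<'E'
from bench import arm
import cv2,pickle
d={}
for n in("side","top"):
    g=arm.get_image(n);d[n]=g
    cv2.imwrite(f"pics/{n}0.png",g["image"][:,:,::-1])
    print(n,{k:v for k,v in g.items() if k!="image"})
pickle.dump(d,open("im0.pkl","wb"))
print(arm.read_state())
E
```

```text
pics
side {'fx': 576.3796284094191, 'fy': 576.3796284094191, 'cx': 335.6905769522478, 'cy': 237.32767357962146, 'k1': -0.030496589886795798, 'xyz': array([ -161.40800029, -1080.44421694,  1253.49989259]), 'rotation': array([ 0.863656  , -0.28572532,  0.12003662, -0.39755574])}
top {'fx': 543.0941789452716, 'fy': 543.0941789452716, 'cx': 315.9163933284157, 'cy': 255.61192426945473, 'k1': -0.018861133636205587, 'xyz': array([ 353.99872145,  -22.10951713, 1788.48859408]), 'rotation': array([-0.70183884,  0.70847406, -0.0506927 ,  0.05400919])}
{'clock': 0.1, 'joints': array([ 1.36559405e+00,  3.85499665e-01,  6.79007575e-03, -4.31458577e-04,
       -1.19401705e+00, -2.58599516e-01]), 'joint_vel': array([ 0.0007859 , -0.00219455,  0.00333362,  0.00238055,  0.00066526,
       -0.00030338]), 'joint_efforts': array([ 1.50840236e-06, -3.93323386e+01,  1.88929617e+01,  4.19792444e+00,
       -2.58421234e-03,  8.36794271e-06]), 'position': array([279.36863931, 558.5686403 , 255.33017575]), 'ee_rot': array([ 9.73212512e-01, -2.29905271e-01, -1.74683348e-04,  9.70166939e-04]), 'contact_force': array([ 0.79824158, -0.02929446, -0.17866986]), 'wrist_torque': array([0.00360104, 0.01184406, 0.0038856 ]), 'grasp_force': 0.0, 'gripper_width': 85.45378358081443}
```

View pics/side0.png

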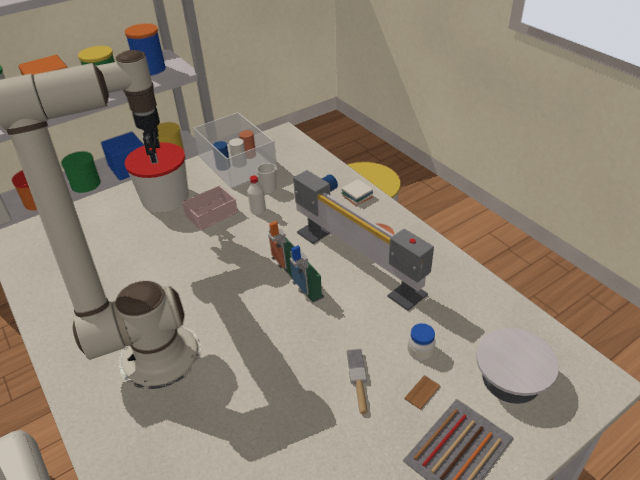

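View pics/top0.png

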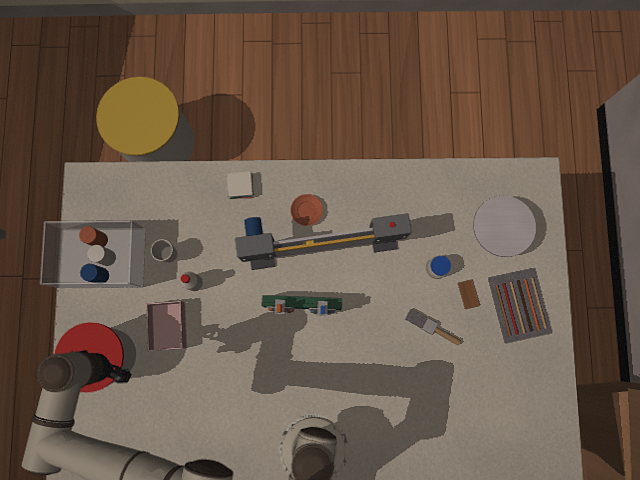

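The side view shows the rack at about (290,265), with the blue tab at (296,253), and the rail running from (312,195) to (410,258). In the top view the blue tab is near (322,308), the yellow lip runs from (275,251) to (375,236), and a yellow spot near (310,242) may be the pocket. I'll enlarge both areas.

```bash
python3 - <<'E'
import cv2,pickle,numpy as np
d=pickle.load(open("im0.pkl","rb"))
t=d["top"]["image"][:,:,::-1]; s=d["side"]["image"][:,:,::-1]
a=cv2.resize(t[215:275,230:420],None,fx=4.2,fy=4.2,interpolation=cv2.INTER_CUBIC)
b=cv2.resize(t[285:325,250:360],None,fx=4.2,fy=4.2,interpolation=cv2.INTER_CUBIC)
c=cv2.resize(s[215:305,260:330],None,fx=3.6,fy=3.6,interpolation=cv2.INTER_CUBIC)
H=np.zeros((a.shape[0]+330,800,3),np.uint8);H[:a.shape[0],:a.shape[1]]=a[:,:800]
H[a.shape[0]:a.shape[0]+b.shape[0],:b.shape[1]]=b
H[a.shape[0]:a.shape[0]+c.shape[0],500:500+c.shape[1]]=c
cv2.imwrite("pics/crop1.png",H[:600]); print(H.shape)
E
```

```text
(582, 800, 3)
```

View pics/crop1.png

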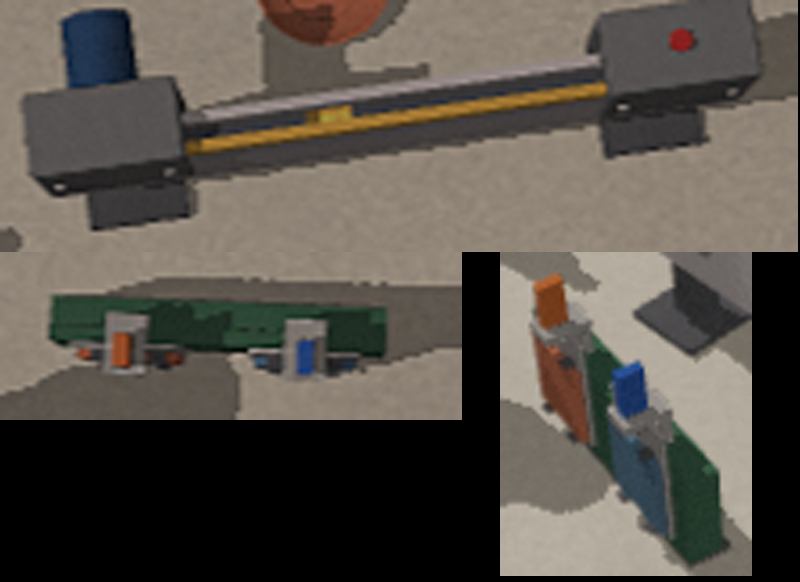

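```bash
cat >h.py <<'E'
import cv2,pickle,numpy as np
from scipy.spatial.transform import Rotation as R
def ray(g,uv):
    uv=np.atleast_2d(np.float64(uv))
    K=np.array([[g["fx"],0,g["cx"]],[0,g["fy"],g["cy"]],[0,0,1]])
    n=cv2.undistortPoints(uv[:,None],K,np.array([g["k1"],0,0,0.]))[:,0]
    return R.from_quat(g["rotation"]).apply(np.c_[n,np.ones(len(n))])
def plane(g,uv,z):
    d=ray(g,uv);o=g["xyz"];return o+d*((z-o[2])/d[:,2])[:,None]
def tri(g1,p1,g2,p2):
    a,b=ray(g1,p1)[0],ray(g2,p2)[0]
    s=np.linalg.lstsq(np.c_[a,-b],g2["xyz"]-g1["xyz"],rcond=None)[0]
    A=g1["xyz"]+a*s[0];B=g2["xyz"]+b*s[1];return (A+B)/2,np.linalg.norm(A-B)
def mask(g,h0,h1,s,v,box):
    x0,y0,x1,y1=box
    m=cv2.inRange(cv2.cvtColor(g["image"],cv2.COLOR_RGB2HSV),(h0,s,v),(h1,255,255))
    o=np.zeros_like(m);o[y0:y1,x0:x1]=m[y0:y1,x0:x1];return o
def blob(m):
    n,l,st,c=cv2.connectedComponentsWithStats(m)
    i=1+np.argmax(st[1:,4]);return c[i],st[i],l==i
E
python3 - <<'E'
from h import *
d=pickle.load(open("im0.pkl","rb"));T,S=d["top"],d["side"]
for n,h0,h1,bt,bs in(("blue",110,125,(300,290,340,320),(280,235,310,265)),("orange",5,16,(265,290,295,320),(262,215,288,240))):
    a=blob(mask(T,h0,h1,170,60,bt));b=blob(mask(S,h0,h1,170,60,bs))
    p,e=tri(T,a[0],S,b[0]);print(n,a[0],a[1],b[0],b[1],p.round(1),e.round(1))
    # top-most: side top pixels / top-view
mt=mask(T,18,32,120,80,(270,232,380,258));ms=mask(S,18,32,120,80,(310,185,400,260))
for g,m in((T,mt),(S,ms)):
    ys,xs=np.nonzero(m);print(len(xs),xs.min(),xs.max())
cols=[(x,np.nonzero(mt[:,x])[0]) for x in range(270,380) if mt[:,x].any()]
print([(x,y.min(),y.max()) for x,y in cols][::6],[(x,y.min(),y.max()) for x,y in cols if 300<x<320])
lt=np.array([(x,y[y>250-(x-275)*.137-4].mean()) for x,y in cols if (y>250-(x-275)*.137-4).any()])
x0,x1=lt[:,0].min()-.5,lt[:,0].max()+.5;f=np.polyfit(lt[:,0],lt[:,1],1)
E=[(x0,np.polyval(f,x0)),(x1,np.polyval(f,x1))];print("ends",E)
P=plane(T,E,200);print(P.round(1),np.linalg.norm(P[1]-P[0]))
# height of lip: side line -> plane, intersect with top ray at middle
ys,xs=np.nonzero(ms);vx,vy,cx,cy=cv2.fitLine(np.c_[xs,ys].astype(np.float32),cv2.DIST_HUBER,0,.01,.01).ravel()
r=ray(S,[(cx-30*vx,cy-30*vy),(cx+30*vx,cy+30*vy)]);n=np.cross(r[0],r[1])
M=np.mean(E,0);q=ray(T,M)[0];s=n@(S["xyz"]-T["xyz"])/(n@q);print("lip mid",(T["xyz"]+s*q).round(1),"side px",cx,cy,vx,vy)
# rail frame
ey=P[0]-P[1];ey/=np.linalg.norm(ey);ex=np.array([ey[1],-ey[0],0]);o=P.mean(0)+11*ex;print("ey",ey,"yaw",np.degrees(np.arctan2(ex[1],ex[0])),"origin",o.round(1))
pk=mt.copy()
for x in range(640):
    pk[int(np.polyval(f,x)-2.2):,x]=0
    
c,st,_=blob(pk);print("pocket px",c,st)
for z in(174,):
    for uv in(c,(st[0]-.5,c[1]),(st[0]+st[2]-.5,c[1])):
        w=plane(T,uv,z)[0]-o;print("pocket railxy",(w@ex).round(1),(w@ey).round(1))
E
```

```text
blue [321.94444444 309.83333333] [321 306   3   8  18] [296.20689655 252.5862069 ] [293 248   7   9  29] [435.1 -33.1 159.8] 4.2
orange [278.61538462 308.19230769] [277 305   4   7  26] [273.87356322 228.28735632] [270 222   9  14  87] [441.   96.6 159.8] 3.8
353 274 373
642 317 399
[(274, np.int64(249), np.int64(250)), (280, np.int64(248), np.int64(250)), (286, np.int64(247), np.int64(249)), (292, np.int64(246), np.int64(248)), (298, np.int64(245), np.int64(247)), (304, np.int64(242), np.int64(247)), (310, np.int64(240), np.int64(246)), (316, np.int64(243), np.int64(245)), (322, np.int64(242), np.int64(244)), (328, np.int64(241), np.int64(243)), (334, np.int64(240), np.int64(242)), (340, np.int64(239), np.int64(241)), (346, np.int64(238), np.int64(241)), (352, np.int64(237), np.int64(240)), (358, np.int64(237), np.int64(239)), (364, np.int64(236), np.int64(238)), (370, np.int64(235), np.int64(237))] [(301, np.int64(245), np.int64(247)), (302, np.int64(245), np.int64(247)), (303, np.int64(242), np.int64(247)), (304, np.int64(242), np.int64(247)), (305, np.int64(241), np.int64(246)), 
[... 291 characters left out ...]
5)), (314, np.int64(243), np.int64(245)), (315, np.int64(243), np.int64(245)), (316, np.int64(243), np.int64(245)), (317, np.int64(242), np.int64(245)), (318, np.int64(242), np.int64(245)), (319, np.int64(242), np.int64(244))]
ends [(np.float64(273.5), np.float64(249.63330633063288)), (np.float64(373.5), np.float64(235.50669366936677))]
[[ 610.3  109.8  200. ]
 [ 649.9 -187.4  200. ]] 299.89575986558725
lip mid [629.9 -38.6 201. ] side px 352.96533 216.6149 0.8608608 0.5088405
ey [-0.13204391  0.99124387  0.        ] yaw 7.587718063345718 origin [641.  -37.3 200. ]
pocket px [308.07692308 240.84615385] [303 240  10   3  13]
pocket railxy 5.3 44.7
pocket railxy 7.7 61.4
pocket railxy 3.4 31.5
```

The lip measures 299.9 mm long and stands at z = 201, and the pocket is at rail y of about +46. Next I'll refine the tab position and the rack's yaw.

```bash
python3 - <<'E'
from h import *
from bench import arm
d=pickle.load(open("im0.pkl","rb"));T,S=d["top"],d["side"]
for n,h0,h1,bt,bs in(("blue",108,128,(314,300,328,318),(288,243,304,264)),("orange",3,18,(272,300,284,318),(266,218,284,242))):
  for sat in(120,150):
    a=blob(mask(T,h0,h1,sat,30,bt));b=blob(mask(S,h0,h1,sat,30,bs))
    p,e=tri(T,a[0],S,b[0]);print(n,a[0].round(1),a[1],b[0].round(1),b[1],p.round(1),e.round(1), plane(T,a[0],157.5).round(1),plane(S,b[0],157.5).round(1))
m=mask(T,60,90,90,20,(255,290,350,320));ys=[]
for x in range(265,340,1):
    y=np.nonzero(m[:,x])[0]
    if len(y): ys.append((x,y.min()))
ys=np.array(ys);f=np.polyfit(ys[:,0],ys[:,1],1);P=plane(T,[(265,np.polyval(f,265)),(340,np.polyval(f,340))],95)
print("rack back edge",P.round(1),"yaw",np.degrees(np.arctan2(-(P[0]-P[1])[0],(P[0]-P[1])[1])),ys[::8].tolist())
s=arm.read_state();r=R.from_quat(s["ee_rot"]);print(r.as_matrix().round(3))
E
```

```text
blue [322.2 309.3] [321 306   4   8  26] [295.8 252.9] [291 246  10  15 109] [435.4 -33.  158.9] 1.1 [[435.  -32.7 157.5]] [[436.7 -31.9 157.5]]
blue [322.1 309.5] [321 306   4   8  24] [295.8 252.6] [291 246  10  15 100] [434.9 -33.1 160. ] 1.9 [[434.2 -32.7 157.5]] [[437.2 -31.1 157.5]]
orange [278.5 307.6] [277 304   4   9  33] [273.7 228.2] [270 221   9  15 106] [441.8  97.4 159.4] 1.8 [[441.1  97.9 157.5]] [[443.7  99.  157.5]]
orange [278.5 307.7] [277 304   4   8  30] [273.9 228.3] [270 221   9  15  94] [441.9  97.3 158.7] 2.6 [[440.8  98.  157.5]] [[443.7  98.1 157.5]]
rack back edge [[481.2 144.7  95. ]
 [469.6 -89.1  95. ]] yaw -2.85446893090575 [[265, 296], [273, 296], [281, 297], [289, 297], [297, 297], [305, 297], [313, 298], [321, 298], [329, 298], [337, 299]]
[[ 0.894 -0.447 -0.001]
 [-0.447 -0.894 -0.002]
 [ 0.     0.002 -1.   ]]
```

```bash
python3 -m pendant '[[0,0,0,0,0,-6,0.05],[0,0,0,0,0,-6,0.05],[0,0,0,0,0,-6,0.05],[0,0,0,0,0,-5.8,0.05],[0.0115,0.0365,0,0,0,0,0.05],[0.0115,0.0365,0,0,0,0,0.05],[0.0115,0.0365,0,0,0,0,0.05],[0.0115,0.0365,0,0,0,0,0.05],[0.0115,0.0365,0,0,0,0,0.05],[0.0115,0.0365,0,0,0,0,0.05],[0.0115,0.0365,0,0,0,0,0.05],[0.0115,0.0365,0,0,0,0,0.05]]'
python3 -m pendant '[[0.0115,0.0365,0,0,0,0,0.05],[0.0115,0.0365,0,0,0,0,0.05],[0.0115,0.0365,0,0,0,0,0.05],[0.0115,0.0365,0,0,0,0,0.05],[0.0115,0.0365,0,0,0,0,0.05],[0.0115,0.0365,0,0,0,0,0.05],[0.0115,0.0365,0,0,0,0,0.05],[0.01,0.0365,0,0,0,0,0.05],[0,0,0,0,0,0,0.05],[0,0,0,0,0,0,0.05]]'
cat > st.py <<'E'
from h import *
from bench import arm
import sys
s=arm.read_state();r=R.from_quat(s["ee_rot"]);M=r.as_matrix();p=s["position"]
print("t",round(s["clock"],2),"p",p.round(1),"yaw",np.degrees(np.arctan2(M[1,0],M[0,0])).round(2),"z",M[:,2].round(4),"F",s["contact_force"].round(1),"w",s["gripper_width"].round(1),s["grasp_force"].round(1))
if len(sys.argv)>3: print("tool shift mm",r.inv().apply(np.float64(sys.argv[1:4])-p).round(1))
E
python3 st.py 435.5 -33 171
```

```text
clock: 1.3
position: [357.2, 261.1, 256.1]
ee_rot: [1.0, -0.024, -0.0, 0.0]
contact_force: [0.6, 0.1, -0.7]
gripper_width: 50.1
grasp_force: 0.0
clock: 2.3
position: [433.3, -33.9, 255.9]
ee_rot: [1.0, -0.025, -0.001, 0.0]
contact_force: [-0.2, -0.5, -0.1]
gripper_width: 50.4
grasp_force: 0.0Traceback (most recent call last):
  File "st.py", line 5, in <module>
    print("t",round(s["clock"],2),"p",p.round(1),"yaw",np.degrees(np.arctan2(M[1,0],M[0,0])).round(2),"z",M[:,2].round(4),"F",s["contact_force"].round(1),"w",s["gripper_width"].round(1),s["grasp_force"].round(1))
                                                                                                                                                              ^^^^^^^^^^^^^^^^^^^^^^^^
AttributeError: 'float' object has no attribute 'round'
```

```bash
sed -i 's/s\["gripper_width"\].round(1),s\["grasp_force"\].round(1)/round(s["gripper_width"],1),round(s["grasp_force"],1)/' st.py
python3 -m pendant '[[0.002,-0.001,0.02,0,0,0,0.05],[0,0,0.02,0,0,0,0.05],[0,0,0.02,0,0,0,0.05],[0,0,0.015,0,0,0,0.05],[0,0,0.01,0,0,0,0.05],[0,0,0,0,0,0,0.05],[0,0,0,0,0,0,0.05]]'
python3 st.py 435.5 -33 171
python3 - <<'E'
from h import *
from bench import arm
S=arm.get_image("side");T=arm.get_image("top")
a=cv2.resize(S["image"][200:300,250:350,::-1],None,fx=5,fy=5,interpolation=cv2.INTER_CUBIC)
b=cv2.resize(T["image"][270:340,280:340,::-1],None,fx=5,fy=5,interpolation=cv2.INTER_CUBIC)
H=np.zeros((500,800,3),np.uint8);H[:500,:500]=a;H[:350,500:]=b;cv2.imwrite("pics/pre.png",H)
E
```

```text
clock: 3.0
position: [436.0, -31.7, 171.8]
ee_rot: [1.0, -0.024, 0.0, 0.0]
contact_force: [-0.5, -0.3, 0.3]
gripper_width: 49.8
grasp_force: 0.0
t 3.0 p [436.  -31.7 171.8] yaw -2.7 z [ 7.e-04 -0.e+00 -1.e+00] F [-0.5 -0.3  0.3] w 49.8 0.0
tool shift mm [-0.4  1.3  0.8]
```

View pics/pre.png

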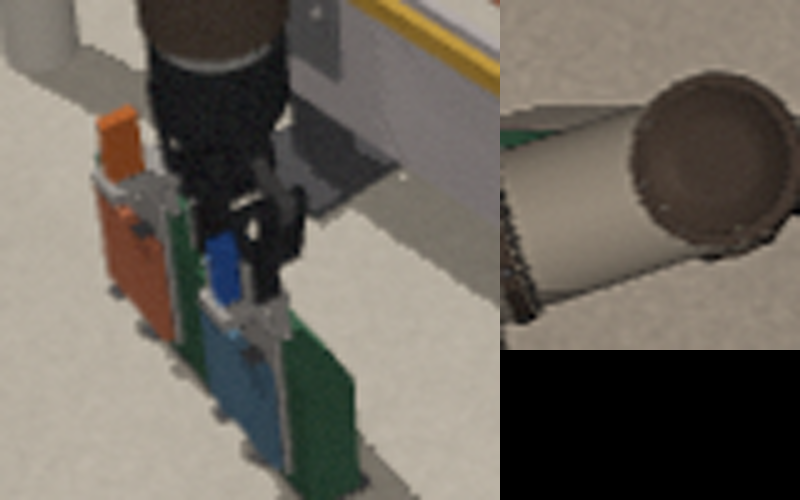

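The blue tab (crop about 220,265) stands between the fingers, with the orange one clear of them. The arm hides this spot from the top camera. I'll close the gripper and lift a little.

```bash
python3 -m pendant '[[0,0.001,0.001,0,0,0,0.02],[0,0,0,0,0,0,0.005],[0,0,0,0,0,0,0.005],[0,0,0,0,0,0,0.005],[0,0,0,0,0,0,0.005],[0,0,0,0,0,0,0.005],[0,0,0,0,0,0,0.005],[0,0,0,0,0,0,0.005]]'
python3 st.py
python3 -m pendant '[[0,0,-0.004,0,0,0,0.005],[0,0,-0.006,0,0,0,0.005],[0,0,-0.008,0,0,0,0.005],[0,0,-0.012,0,0,0,0.005],[0,0,-0.02,0,0,0,0.005],[0,0,-0.03,0,0,0,0.005],[0,0,-0.03,0,0,0,0.005],[0,0,-0.03,0,0,0,0.005],[0,0,0,0,0,0,0.005],[0,0,0,0,0,0,0.005],[0,0,0,0,0,0,0.005]]'
python3 st.py
python3 - <<'E'
from h import *
from bench import arm
S=arm.get_image("side");T=arm.get_image("top");pickle.dump({"top":T,"side":S},open("im1.pkl","wb"))
a=cv2.resize(S["image"][170:290,250:340,::-1],None,fx=5,fy=5,interpolation=cv2.INTER_CUBIC)
b=cv2.resize(T["image"][270:340,280:350,::-1],None,fx=5,fy=5,interpolation=cv2.INTER_CUBIC)
H=np.zeros((600,800,3),np.uint8);H[:600,:450]=a;H[:350,450:]=b;cv2.imwrite("pics/lift.png",H)
E
```

```text
clock: 3.9
position: [435.9, -33.1, 170.7]
ee_rot: [1.0, -0.024, 0.0, -0.0]
contact_force: [-1.3, 4.0, 5.4]
gripper_width: 11.3
grasp_force: 59.2
t 3.9 p [435.9 -33.1 170.7] yaw -2.76 z [ 9.e-04  2.e-04 -1.e+00] F [-1.3  4.   5.4] w 11.3 59.2
clock: 5.0
position: [434.3, -33.4, 308.4]
ee_rot: [1.0, -0.024, -0.002, 0.0]
contact_force: [-0.4, -1.0, -5.1]
gripper_width: 11.1
grasp_force: 58.5
t 5.0 p [434.3 -33.4 308.4] yaw -2.8 z [-4.3e-03 -2.0e-04 -1.0e+00] F [-0.4 -1.  -5.1] w 11.1 58.5
```

View pics/lift.png

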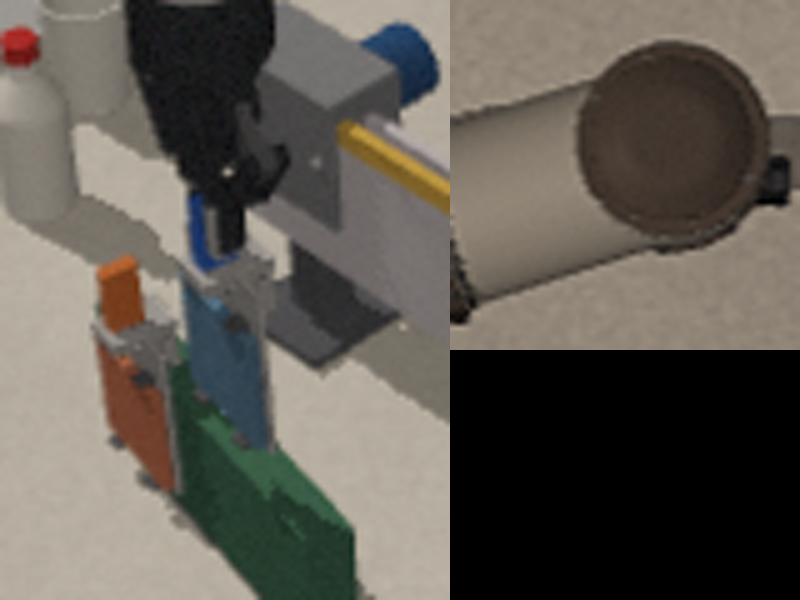

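The carrier is off the rack and held, and it weighs about 5 N. The brown one hasn't moved. I'll check the lean from the tile's image, then work out the transfer.

```bash
python3 - <<'E'
from h import *
d0=pickle.load(open("im0.pkl","rb"));d1=pickle.load(open("im1.pkl","rb"))
import cv2
def quad(S,h0,h1,s0,s1,box):
    x0,y0,x1,y1=box
    m=cv2.inRange(cv2.cvtColor(S["image"],cv2.COLOR_RGB2HSV),(h0,s0,40),(h1,s1,255));o=np.zeros_like(m);o[y0:y1,x0:x1]=m[y0:y1,x0:x1]
    c,st,l=blob(o);q=cv2.minAreaRect(np.argwhere(l)[:,::-1].astype(np.float32));return c,st
for nm,S,a,z in(("blue held",d1["side"],(98,112,70,170,(280,215,310,265)),203),("blue rack",d0["side"],(98,112,70,170,(285,255,315,300)),65),("brown",d0["side"],(3,14,80,190,(265,235,290,275)),65)):
    c,st=quad(S,*a);print(nm,c.round(1),st,plane(S,c,z).round(1))
E
python3 st.py
```

```text
blue held [294.7 242.8] [287 227  16  32 283] [[432.2 -39.  203. ]]
blue rack [298.3 277.3] [290 263  16  30 227] [[435.  -36.7  65. ]]
brown [277.1 252.9] [270 239  15  29 227] [[441.6  91.4  65. ]]
t 5.1 p [434.7 -33.4 308.6] yaw -2.78 z [-3.8e-03 -7.0e-04 -1.0e+00] F [-0.5 -0.1 -4.9] w 11.0 58.5
```

```bash
python3 -m pendant '[[0,0,-0.01,0,0,6.8,0.005],[0,0,-0.01,0,0,6.8,0.005],[0,0,0,0,0,6.8,0.005],[0,0,0,0,0,6.8,0.005],[0,0,0,0,0,0,0.005],[0,0,0,0,0,0,0.005],[0,0,0,0,0,0,0.005]]'
python3 st.py
python3 - <<'E'
from h import *
from bench import arm
S=arm.get_image("side");pickle.dump({"side":S},open("im2.pkl","wb"))
a=cv2.resize(S["image"][190:265,260:340,::-1],None,fx=8,fy=8,interpolation=cv2.INTER_CUBIC)
cv2.imwrite("pics/prof.png",a)
E
```

```text
clock: 5.8
position: [435.5, -33.3, 329.8]
ee_rot: [0.966, -0.258, -0.0, 0.0]
contact_force: [-0.1, 0.1, -4.0]
gripper_width: 11.1
grasp_force: 58.5
t 5.8 p [435.5 -33.3 329.8] yaw -29.88 z [-1.1e-03 -3.0e-04 -1.0e+00] F [-0.1  0.1 -4. ] w 11.1 58.5
```

View pics/prof.png

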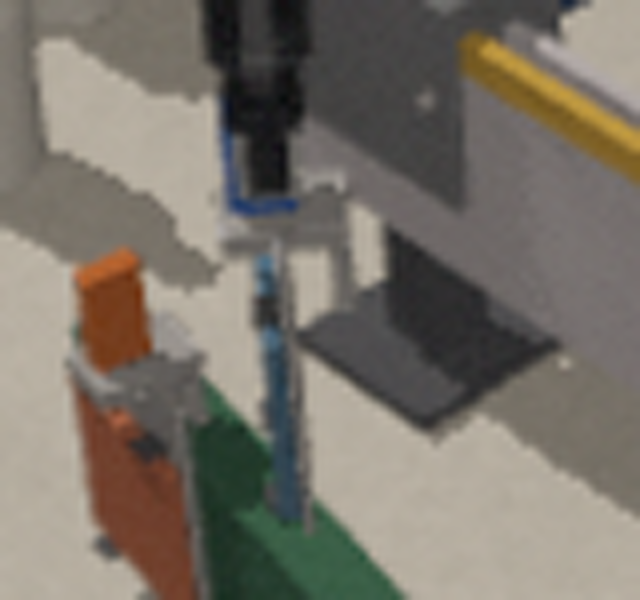

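The profile view shows the plate and tile running from (265,260) to (290,520), and the tongue at x about 345, ending near y = 305. So the carrier leans. I'll compare that with the projected vertical.

```bash
cat >> h.py <<'E'
def proj(g,P):
    q=R.from_quat(g["rotation"]).inv().apply(np.atleast_2d(P)-g["xyz"])
    K=np.array([[g["fx"],0,g["cx"]],[0,g["fy"],g["cy"]],[0,0,1]])
    return cv2.projectPoints(q,np.zeros(3),np.zeros(3),K,np.array([g["k1"],0,0,0.]))[0][:,0]
E
python3 - <<'E'
from h import *
S=pickle.load(open("im2.pkl","rb"))["side"]
yaw=np.radians(-29.9);tab=np.array([435.5,-33.3,329.8-75.5+70])
def car(p,th):  # carrier pt, lean th about y (grasp pt fixed); + = top toward +x
    v=np.float64(p)-np.array([-24,0,70]);return tab+R.from_euler("zy",[yaw,np.radians(th)]).apply(v)
def px(p,th): return ((proj(S,car(p,th))[0]-(260,190))*8+3.5).round(0)
for th in(0,-2,-4): print(th,"tile top/bot",px((-26,-38,10),th),px((-26,-38,-70),th),"tongue",px((0,-12,30),th),px((0,-12,0),th),"tab edge",px((-36,-6,85),th),px((-36,-6,40),th))
m=cv2.inRange(cv2.cvtColor(S["image"],cv2.COLOR_RGB2HSV),(95,70,40),(115,255,255))
w=[(y,np.nonzero(m[y,288:302])[0].mean()+288) for y in range(222,255) if m[y,288:302].any()]
w=np.array(w);f=np.polyfit(w[:,0],w[:,1],1);print("tile slope deg",np.degrees(np.arctan(f[0])), "x at y crop 300,500:",(np.polyval(f,[190+37,190+62])-260)*8+3.5)
E
```

```text
0 tile top/bot [268. 350.] [284. 527.] tongue [338. 247.] [343. 316.] tab edge [217. 114.] [227. 221.]
-2 tile top/bot [274. 349.] [296. 523.] tongue [342. 244.] [349. 312.] tab edge [216. 115.] [230. 221.]
-4 tile top/bot [279. 347.] [308. 518.] tongue [345. 241.] [355. 307.] tab edge [214. 117.] [233. 221.]
tile slope deg 5.225751184678867 x at y crop 300,500: [269.94101191 288.23307455]
```

The lean is at most about 1°, so no correction is needed. I'll turn to the rail's yaw and move to a standoff.

```bash
python3 -m pendant '[[0,0,0,0,0,-7.5,0.005],[0,0,0,0,0,-7.5,0.005],[0,0,0,0,0,-7.5,0.005],[0,0,0,0,0,-7.5,0.005],[0,0,0,0,0,-7.5,0.005],[0,0,0,0,0,0,0.005],[0,0,0,0,0,0,0.005]]'
python3 st.py 580.7 1.0 300
```

```text
clock: 6.55
position: [435.6, -33.3, 330.3]
ee_rot: [0.998, 0.065, -0.0, 0.0]
contact_force: [-0.6, 0.2, -4.7]
gripper_width: 11.0
grasp_force: 58.5
t 6.55 p [435.6 -33.3 330.3] yaw 7.4 z [-1.e-04 -1.e-04 -1.e+00] F [-0.6  0.2 -4.7] w 11.0 58.5
tool shift mm [148.3 -15.3  30.2]
```

```bash
python3 -m pendant '[[0.02,-0.002,0.003,0,0,0,0.005],[0.025,-0.003,0.005,0,0,0,0.005],[0.025,-0.003,0.005,0,0,0,0.005],[0.025,-0.003,0.005,0,0,0,0.005],[0.025,-0.003,0.005,0,0,0,0.005],[0.02,-0.0015,0.005,0,0,0,0.005],[0.008,0,0.002,0,0,-0.2,0.005],[0,0,0,0,0,0,0.005],[0,0,0,0,0,0,0.005],[0,0,0,0,0,0,0.005]]'
python3 st.py 610.4 5 290
python3 - <<'E'
from h import *
from bench import arm
S=arm.get_image("side");T=arm.get_image("top");pickle.dump({"top":T,"side":S},open("im3.pkl","wb"))
a=cv2.resize(S["image"][145:245,300:380,::-1],None,fx=5,fy=5,interpolation=cv2.INTER_CUBIC)
b=cv2.resize(T["image"][205:285,270:350,::-1],None,fx=5,fy=5,interpolation=cv2.INTER_CUBIC)
H=np.zeros((500,800,3),np.uint8);H[:500,:400]=a;H[:400,400:]=b;cv2.imwrite("pics/stand.png",H)
E
```

```text
clock: 7.55
position: [579.5, 1.2, 301.0]
ee_rot: [0.998, 0.067, 0.0, -0.0]
contact_force: [-0.1, 0.1, -3.8]
gripper_width: 11.1
grasp_force: 58.5
t 7.55 p [579.5   1.2 301. ] yaw 7.7 z [ 4.e-04  1.e-04 -1.e+00] F [-0.1  0.1 -3.8] w 11.1 58.5
tool shift mm [31.1  0.4 11. ]
```

View pics/stand.png

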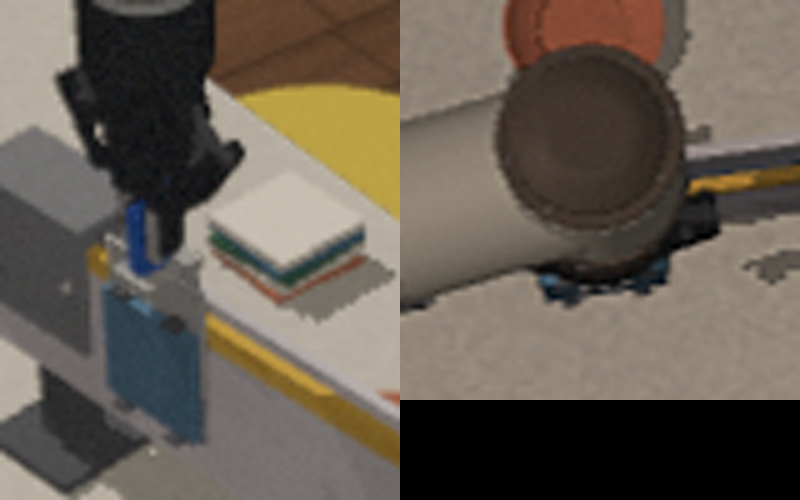

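The carrier stands before the lip, tile facing the robot, and it is clear of everything. I'll go over the lip in small steps and watch the force.

```bash
python3 -m pendant '[[0.006,0,0,0,0,0,0.005],[0.006,0,0.002,0,0,0,0.005],[0.006,0,0.002,0,0,0,0.005],[0.005,0,0.002,0,0,0,0.005],[0.003,0,0.001,0,0,0,0.005],[0.002,0,0,0,0,0,0.005],[0.001,0,0,0,0,0,0.005],[0.001,0,0,0,0,0,0.005],[0.0,0,0,0,0,0,0.005],[0,0,0,0,0,0,0.005]]'
python3 st.py 610.4 5 274
```

```text
clock: 8.65
position: [609.9, 5.5, 293.5]
ee_rot: [0.998, 0.067, 0.0, -0.0]
contact_force: [-0.4, -0.0, -4.0]
gripper_width: 11.5
grasp_force: 58.5
t 8.65 p [609.9   5.5 293.5] yaw 7.73 z [ 1.e-04  0.e+00 -1.e+00] F [-0.4 -0.  -4. ] w 11.5 58.5
tool shift mm [ 0.4  0.5 19.5]
```

```bash
python3 -m pendant '[[0,0,0.003,0,0,0,0.005],[0,0,0.003,0,0,0,0.005],[0,0,0.003,0,0,0,0.005],[0,0,0.003,0,0,0,0.005],[0,0,0,0,0,0,0.005]]' >/dev/null;python3 st.py
python3 -m pendant '[[0,0,0.001,0,0,0,0.005],[0,0,0.001,0,0,0,0.005],[0,0,0.001,0,0,0,0.005],[0,0,0.001,0,0,0,0.005],[0,0,0,0,0,0,0.005]]' >/dev/null;python3 st.py
python3 -m pendant '[[0,0,0.001,0,0,0,0.005],[0,0,0.001,0,0,0,0.005],[0,0,0.001,0,0,0,0.005],[0,0,0,0,0,0,0.005]]' >/dev/null;python3 st.py
```

```text
t 9.15 p [609.7   5.5 280.5] yaw 7.72 z [-1.5e-03 -2.0e-04 -1.0e+00] F [-1.7  0.3 -3.9] w 11.3 58.5
t 9.65 p [609.9   5.5 277.1] yaw 7.72 z [-3.e-04 -0.e+00 -1.e+00] F [ 0.6 -0.4 -3.9] w 11.0 58.5
t 10.05 p [609.9   5.5 274.1] yaw 7.73 z [-5.e-04 -1.e-04 -1.e+00] F [ 0.6  0.  -4.2] w 11.2 58.5
```

```bash
for i in 1; do :; done; python3 -m pendant '[[0,0,0.001,0,0,0,0.005],[0,0,0.001,0,0,0,0.005],[0,0,0,0,0,0,0.005]]' >/dev/null;python3 st.py
python3 -m pendant '[[0,0,0.001,0,0,0,0.005],[0,0,0.001,0,0,0,0.005],[0,0,0,0,0,0,0.005]]' >/dev/null;python3 st.py
```

```text
t 10.35 p [609.9   5.5 272.1] yaw 7.73 z [-4.e-04 -0.e+00 -1.e+00] F [-0.3  0.  -3.2] w 11.2 58.5
t 10.65 p [609.9   5.5 270.1] yaw 7.72 z [-4.e-04 -0.e+00 -1.e+00] F [-0.1 -0.2 -5. ] w 11.0 58.5
```

```bash
python3 -m pendant '[[0,0,0.001,0,0,0,0.005],[0,0,0.001,0,0,0,0.005],[0,0,0,0,0,0,0.005]]' >/dev/null;python3 st.py
python3 -m pendant '[[0,0,0.001,0,0,0,0.005],[0,0,0.001,0,0,0,0.005],[0,0,0,0,0,0,0.005]]' >/dev/null;python3 st.py
python3 -m pendant '[[0,0,0.001,0,0,0,0.005],[0,0,0.001,0,0,0,0.005],[0,0,0,0,0,0,0.005]]' >/dev/null;python3 st.py
```

```text
t 10.95 p [609.9   5.5 268.1] yaw 7.73 z [-4.e-04 -0.e+00 -1.e+00] F [ 0.2 -0.2 -5.1] w 10.6 58.5
t 11.25 p [609.9   5.5 266.1] yaw 7.72 z [-4.e-04 -0.e+00 -1.e+00] F [-0.   0.1 -4.5] w 11.2 58.5
t 11.55 p [609.9   5.5 264.1] yaw 7.72 z [-4.e-04 -0.e+00 -1.e+00] F [-0.2 -0.6 -4.3] w 11.4 58.5
```

```bash
python3 -m pendant '[[0,0,0.001,0,0,0,0.005],[0,0,0.001,0,0,0,0.005],[0,0,0,0,0,0,0.005]]' >/dev/null;python3 st.py
python3 -m pendant '[[0,0,0.001,0,0,0,0.005],[0,0,0,0,0,0,0.005]]' >/dev/null;python3 st.py
python3 -m pendant '[[0,0,0.001,0,0,0,0.005],[0,0,0,0,0,0,0.005]]' >/dev/null;python3 st.py
```

```text
t 11.85 p [609.9   5.5 262.1] yaw 7.72 z [-4.e-04 -0.e+00 -1.e+00] F [-0.  -0.7 -4.3] w 10.9 58.5
t 12.05 p [609.9   5.5 261.2] yaw 7.72 z [-3.e-04 -0.e+00 -1.e+00] F [ 0.4 -0.8 -4.2] w 11.0 58.5
t 12.25 p [609.9   5.5 260.1] yaw 7.72 z [-4.e-04 -0.e+00 -1.e+00] F [ 0.2  0.2 -4.5] w 11.1 58.5
```

```bash
python3 -m pendant '[[0,0,0.001,0,0,0,0.005],[0,0,0,0,0,0,0.005]]' >/dev/null;python3 st.py
python3 -m pendant '[[0,0,0.0005,0,0,0,0.005],[0,0,0,0,0,0,0.005]]' >/dev/null;python3 st.py
```

```text
t 12.45 p [609.9   5.5 259.2] yaw 7.73 z [-3.e-04 -0.e+00 -1.e+00] F [-0.5 -0.4 -4.8] w 10.9 58.5
t 12.65 p [610.    5.5 258.7] yaw 7.72 z [-2.e-04 -0.e+00 -1.e+00] F [-0.1  0.1 -4.6] w 11.2 58.5
```

```bash
python3 -m pendant '[[0,0,0.0005,0,0,0,0.005],[0,0,0,0,0,0,0.005]]' >/dev/null;python3 st.py
python3 -m pendant '[[0,0,0.0005,0,0,0,0.005],[0,0,0,0,0,0,0.005]]' >/dev/null;python3 st.py
```

```text
t 12.85 p [610.    5.5 258.2] yaw 7.72 z [-1.e-04 -0.e+00 -1.e+00] F [ 0.5  0.2 -3.5] w 11.5 58.5
t 13.05 p [610.    5.5 257.7] yaw 7.72 z [-2.e-04  0.e+00 -1.e+00] F [-0.8  0.1 -3.6] w 11.3 58.5
```

```bash
python3 -m pendant '[[0,0,0.0005,0,0,0,0.005],[0,0,0,0,0,0,0.005]]' >/dev/null;python3 st.py
python3 -m pendant '[[0,0,0.0005,0,0,0,0.005],[0,0,0,0,0,0,0.005]]' >/dev/null;python3 st.py
```

```text
t 13.25 p [610.    5.5 257.2] yaw 7.73 z [-2.e-04  0.e+00 -1.e+00] F [ 0.5  1.3 -4.1] w 11.4 58.5
t 13.45 p [610.    5.5 256.7] yaw 7.73 z [-2.e-04 -0.e+00 -1.e+00] F [-0.2  0.7 -4.9] w 11.7 58.5
```

```bash
python3 -m pendant '[[0,0,0.0005,0,0,0,0.005],[0,0,0,0,0,0,0.005]]' >/dev/null;python3 st.py
python3 -m pendant '[[0,0,0.0005,0,0,0,0.005],[0,0,0,0,0,0,0.005]]' >/dev/null;python3 st.py
```

```text
t 13.65 p [610.    5.5 256.2] yaw 7.72 z [-1.e-04 -0.e+00 -1.e+00] F [ 0.   0.9 -4.9] w 11.0 58.5
t 13.85 p [610.    5.5 255.7] yaw 7.73 z [-2.e-04 -0.e+00 -1.e+00] F [-0.2  0.1 -5.4] w 10.9 58.5
```

```bash
python3 -m pendant '[[0,0,0.0005,0,0,0,0.005],[0,0,0.0005,0,0,0,0.005],[0,0,0,0,0,0,0.005]]' >/dev/null;python3 st.py
python3 -m pendant '[[0,0,0.0005,0,0,0,0.005],[0,0,0.0005,0,0,0,0.005],[0,0,0,0,0,0,0.005]]' >/dev/null;python3 st.py
```

```text
t 14.15 p [610.    5.5 254.7] yaw 7.73 z [-2.e-04  0.e+00 -1.e+00] F [ 0.4 -0.3 -4.4] w 11.6 58.5
t 14.45 p [610.    5.5 253.7] yaw 7.73 z [-2.e-04 -0.e+00 -1.e+00] F [-0.3  0.  -3.7] w 11.1 58.5
```

```bash
python3 -m pendant '[[0,0,0.0005,0,0,0,0.005],[0,0,0.0005,0,0,0,0.005],[0,0,0,0,0,0,0.005]]' >/dev/null;python3 st.py
python3 -m pendant '[[0,0,0.0005,0,0,0,0.005],[0,0,0.0005,0,0,0,0.005],[0,0,0,0,0,0,0.005]]' >/dev/null;python3 st.py
```

```text
t 14.75 p [609.9   5.5 252.7] yaw 7.73 z [-2.e-04 -0.e+00 -1.e+00] F [-0.6  0.2 -4.3] w 11.6 58.5
t 15.05 p [610.    5.5 251.7] yaw 7.73 z [-2.e-04 -0.e+00 -1.e+00] F [ 0.7  0.1 -3.8] w 11.0 58.5
```

```bash
python3 -m pendant '[[0,0,0.0005,0,0,0,0.005],[0,0,0.0005,0,0,0,0.005],[0,0,0,0,0,0,0.005]]' >/dev/null;python3 st.py
python3 -m pendant '[[0,0,0.0005,0,0,0,0.005],[0,0,0,0,0,0,0.005]]' >/dev/null;python3 st.py
```

```text
t 15.35 p [610.    5.5 250.7] yaw 7.73 z [-2.e-04 -0.e+00 -1.e+00] F [-0.3 -0.2 -3.7] w 11.2 58.5
t 15.55 p [610.    5.5 250.3] yaw 7.73 z [-1.e-04 -0.e+00 -1.e+00] F [-0.2  0.5 -3.7] w 11.2 58.5
```

```bash
python3 -m pendant '[[0,0,0.0005,0,0,0,0.005],[0,0,0,0,0,0,0.005]]' >/dev/null;python3 st.py
python3 -m pendant '[[0,0,0.0005,0,0,0,0.005],[0,0,0,0,0,0,0.005]]' >/dev/null;python3 st.py
```

```text
t 15.75 p [610.1   5.5 249.9] yaw 7.73 z [ 2.e-04 -0.e+00 -1.e+00] F [ 0.4 -0.4 -3.1] w 11.0 58.6
t 15.95 p [610.1   5.5 249.8] yaw 7.73 z [ 5.e-04 -1.e-04 -1.e+00] F [-1.3 -0.2 -1.3] w 11.3 58.9
```

Contact came at TCP z 249.8, about 8 mm below floor height, so the hook should be resting on the pocket bottom. I'll look once before letting go.

```bash
python3 - <<'E'
from h import *
from bench import arm
S=arm.get_image("side");T=arm.get_image("top")
a=cv2.resize(S["image"][145:245,300:380,::-1],None,fx=5,fy=5,interpolation=cv2.INTER_CUBIC)
b=cv2.resize(T["image"][205:285,270:350,::-1],None,fx=5,fy=5,interpolation=cv2.INTER_CUBIC)
H=np.zeros((500,800,3),np.uint8);H[:500,:400]=a;H[:400,400:]=b;cv2.imwrite("pics/home.png",H)
E
python3 st.py
```

```text
t 16.05 p [610.1   5.5 249.8] yaw 7.73 z [ 6.e-04 -1.e-04 -1.e+00] F [-1.4 -0.  -0.9] w 11.2 58.9
```

View pics/home.png

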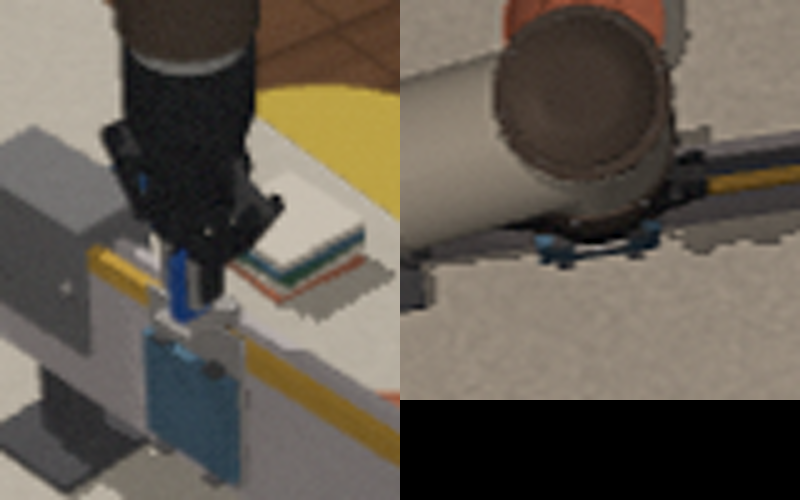

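The plate hangs flat before the lip with the hook over it, at (195,320) in the crop. Now I'll let go and back off upward.

```bash
python3 -m pendant '[[0,0,-0.0003,0,0,0,0.014],[0,0,0,0,0,0,0.018],[0,0,0,0,0,0,0.03],[0,0,0,0,0,0,0.04],[0,0,0,0,0,0,0.05],[0,0,0,0,0,0,0.05],[0,0,0,0,0,0,0.05]]'
python3 -m pendant '[[0,0,-0.01,0,0,0,0.05],[0,0,-0.02,0,0,0,0.05],[0,0,-0.03,0,0,0,0.05],[0,0,-0.03,0,0,0,0.05],[-0.03,0,-0.03,0,0,0,0.05],[-0.05,0,-0.02,0,0,0,0.05],[-0.05,0,0,0,0,0,0.05],[-0.05,0,0,0,0,0,0.05],[-0.05,0,0,0,0,0,0.05],[0,0,0,0,0,0,0.05],[0,0,0,0,0,0,0.05],[0,0,0,0,0,0,0.05]]' 
python3 - <<'E'
from h import *
from bench import arm
S=arm.get_image("side");T=arm.get_image("top");pickle.dump({"top":T,"side":S},open("im4.pkl","wb"))
a=cv2.resize(S["image"][165:265,300:380,::-1],None,fx=5,fy=5,interpolation=cv2.INTER_CUBIC)
b=cv2.resize(T["image"][205:285,270:350,::-1],None,fx=5,fy=5,interpolation=cv2.INTER_CUBIC)
H=np.zeros((500,800,3),np.uint8);H[:500,:400]=a;H[:400,400:]=b;cv2.imwrite("pics/end.png",H)
b=blob(mask(S,108,128,120,30,(320,195,350,235)));print(b[0],b[1],plane(S,b[0],174+62.5))
a=blob(mask(T,108,128,120,30,(295,235,325,260)));print(a[0],a[1],tri(T,a[0],S,b[0]))
E
```

```text
clock: 16.75
position: [610.0, 5.5, 249.6]
ee_rot: [0.998, 0.067, 0.0, 0.0]
contact_force: [0.0, -0.3, 0.5]
gripper_width: 50.0
grasp_force: 0.0
clock: 17.95
position: [386.4, -24.7, 388.8]
ee_rot: [0.998, 0.067, 0.001, -0.0]
contact_force: [0.4, 1.6, -0.4]
gripper_width: 49.9
grasp_force: 0.0
[336.88659794 201.80412371] [333 195   8  15  97] [[608.55169212   4.08616823 236.5       ]]
[308.86666667 248.6       ] [307 244   5  10  30] (array([607.24302568,   3.88672935, 237.00179152]), np.float64(1.9300952957073072))
```

View pics/end.png

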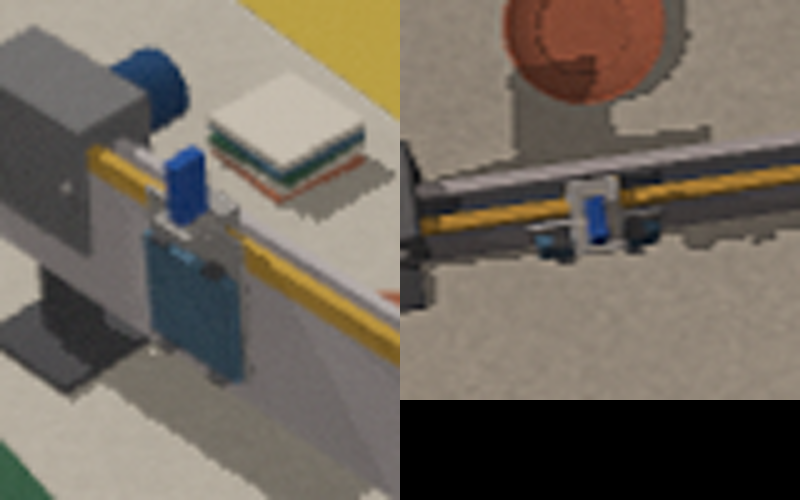

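The carrier hangs free on the lip. The tab centre triangulates to z = 237, which puts the hook at about 174.5 (home), and the bare pocket can no longer be seen.

```bash
python3 -c "from bench import arm;print(arm.job_done())"
```

```text
the job is handed in; nothing more can be done
None
```

I hung the blue carrier on the conveyor with its hook home in the drive pocket (tongue at about 174.5 mm), let go of it and handed the job in at about 18 s; no verdict came back.

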